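# Stow the flux pen in its bench clip

### The arm

A 6-joint arm with a two-finger parallel gripper is mounted at the origin on the work surface. World frame = base frame: x ahead of the robot, y to its left, z up, the work surface at z = 0. Lengths are in m, angles in rad, forces in N, time in s.
With the tool pointing down it reaches from about 0.425 to 0.95 m from the base axis. Payload 3.5 kg.
Tool frame: the origin (TCP) lies midway between the tips of the shut fingers; the grasp point (between the pads) lies 19 mm behind it; z points along the fingers, y is the line along which they close (so a half turn about z gives the same grasp; the last joint's range is limited). The gripper opens to 85 mm and grips with 20 to 120 N. Pads are 22 mm wide; open, the fingers measure 114 mm over their backs; the gripper's body (76 mm by 85 mm) begins 54 mm behind the grasp point. The pads swing forward as they close: fully open they stand 13 mm farther back than shut.
Start: joints at [-1.397, 0.286, 1.577, -0, 1.279, -0.15], TCP at [0.215, -0.64, 0.231] pointing down, gripper open.
Joint ranges: [-2.77, 2.77], [-0.9, 2.22], [0.21, 2.48], [-1.53, 4.67], [0.24, 2.81], [-2.84, 2.84]. Speed limits (rad/s): [2.79, 2.79, 3.14, 3.14, 3.14, 3.14].

### API

Orientations are given as a unit quaternion [x, y, z, w].
In Python, from plant import * gives the robot as it stands.
- The arm moves only by the tool move_arm, never from a script. Its argument "moves" is a list of rows, each a list of 3 entries, a list of its own where there are three numbers: the opening, from 0 (shut) to 1 (fully open), then the shift along the tool's x, y, z in m, then the turn, a rotation vector about the tool's x, y, z in rad. A call has exactly 10 rows; each row shifts and turns the commanded pose from where the row before left it, along the tool's axes as they then stand; what a row does not reach is not made up. A row lasts 1/12 s, in which the tool goes at most 41.7 mm and 7.16 degrees, less where a joint would pass 70% of its speed; a pose out of reach is approached as far as the arm can. A call is refused whole if a number of a shift passes 0.0417 or a number of a turn 0.125, either way. A call with a gripper value outside its range is refused whole. The fingers move at their own pace and stop on an object; "grip_force" is the grip in N (left out, the last holds). Time passes only in rows, so rows that do not move let the fingers close, or fill a call up. It gives the time, the measured TCP pose, the force, the opening and the grip force at its end, in the units of the state.
- get_state(): the state, without advancing time (a new reading comes with each control period).
- read_camera(name): name is "scene" or "top" or "wrist"; returns the picture (480x640x3 uint8, red, green, blue); there is no depth.
- camera_params(name): a dict with "fx", "fy", "cx", "cy" (pixels), "rvec" (rotation vector, rad) and "tvec" (3), from world to camera coordinates, as OpenCV has them; the wrist camera has in their place "tool_from_camera" (4x4, takes a point from camera to tool coordinates, whose origin is the TCP and whose axes are the flange's). Camera axes: x right, y down, z forward; pixel columns grow to the right and rows downward; lengths in m; the calibration is good to about 2 mm. The wrist camera is an equidistant fisheye: a pixel r from the principal point sees the ray r / f radians off the axis. A picture is of the moment at which its call begins: read the wrist's pose just before it. camera_params takes no time and is no camera call.
- sign_off(): hands the job in; it is judged then, once.
The state is a dict: "time": time; "qpos": joint angles; "dq": joint speeds; "joint_efforts": joint torques, N m; "eef_pos": TCP position; "tcp_rot": TCP orientation; "contact_force": force on the tool from outside, world axes, zero at the start; "wrist_torque": the same for the moment, N m; "opening": opening from 0.0 (shut) to 1.0 (fully open); "finger_force": force on a finger pad.
Only numpy, scipy, OpenCV 4.12 (cv2) and the standard library are available. Lean on these libraries where they do the work, as an engineer would, in place of code of your own. Each camera call takes 0.05 s, during which the arm holds its last target. There are 200 camera calls.

### The job

Take the flux pen from the wooden rest and push it down from above past the sprung jaw of the metal holder until it sits in both forks with the jaw closed over it, its cap pointing away from the end stop. Press the cap fully home, leave the pen's tail against the end stop, and do not disturb the other things on the bench.

Things in the scene. Friction and masses are not known exactly. Their poses are not given: they have to be found in the camera images.
- pen: white flux pen with a white cap, a round barrel 16 mm in diameter; origin on its axis, x along the axis towards the cap. Barrel from x = -70 mm (flat tail) to +36, a collar 19 mm in diameter from +36 to +40, then a thin grey neck under the cap. 40 to 80 g with the cap. At the start it lies level in the notches of the rest, axis 36 mm above the table
- pen_tail (a point): centre of the pen's flat tail end face (x = -70 mm on the pen)
- cap (a joint): how far the pen's cap stands off its collar, m: 0 = fully home against the collar, at most 0.016 (it cannot come off). It starts 0.009 to 0.014 open, stays where it is put, and needs about 5 N along the pen to move. The cap is a closed cylinder 19 mm in diameter and 45 mm long; home, it spans x = +40 to +85 mm on the pen
- cap_end (a point): centre of the cap's flat outer end face, where it is pressed
- rest: plywood pen rest fixed to the table; same axes as the pen lying in it (origins within 5 mm along x). Base plate 125 x 60 mm and 8 mm high, two notched ribs 12 mm wide centred at x = -55 and +27 mm, up to 37 mm high and 30 mm wide; between the ribs the pen's barrel is free
- holder: metal pen holder fixed to the table; origin on the table under the seated pen's origin, x along the pen's seat towards the cap, z up. Base plate from x = -82 to +54 mm, 75 mm wide, 10 mm high. Two forks 12 mm wide centred at x = -52 and +22 mm; between them all is free above the base plate and the jaw's hinge shaft (21 mm above the table)
- mouth (a point): midway between the two forks, at the height of their flared mouths (73 mm above the table, about 30 mm wide across y). Each fork has a V seat below, a fixed prong on -y (top 76 mm above the table, inner face at y = -9.5 mm) and an arm of the sprung jaw on +y
- stop (a point): centre of the end stop's face, 70 mm to -x of the seat; the plate is 6 mm thick, 44 mm wide, reaches 64 mm above the table and faces +x
- seat (a point): where the pen's origin is when it is seated with its tail against the end stop: 50 mm above the table on the holder's x axis; axes as the holder's. The pen may be let in up to 8 mm to +x of this and slid back against the stop afterwards: seated, it slides easily lengthwise under the jaw
- jaw (a joint): opening angle of the sprung jaw, rad: 0 = closed, up to 0.5. Two steel arms on one hinge shaft along the holder's x at y = +14 mm, 18 mm above the table; their sloping noses (58 to 77 mm above the table) overhang the seat from +y. A pen pressed down on them with about 5 to 8 N swings them out by about 0.15 rad; they snap back over it as it reaches its seat
- board: small circuit board lying flat, 70 x 42 mm, 10 mm high, between the rest and the holder; origin at its underside; leave alone
- tape: roll of tape lying flat, 54 mm across, 18 mm high; origin at its underside; leave alone
- screwdriver: screwdriver lying down, 160 mm long, handle to its -x; origin at its underside; leave alone
- tin: open steel tip-cleaner tin, 64 mm across, 35 mm high; origin at its underside; leave alone
- meter: hand multimeter lying on its back, 150 x 75 x 38 mm; origin at its underside; leave alone
- solder_reel: metal reel standing on its flange, 60 mm across, 40 mm high; origin at its underside; leave alone

How it is judged:
On the way, in this order (a step that is already met when the one before it is completed fails the run):
1. the pen, over its place in the holder, pushes the sprung jaw open (value of joint jaw above 0.06 rad and horizontal distance between pen and seat below 0.03 m), for 0.02 s.
2. the pen lies down in the forks with the jaw closed over it (y of pen in the frame of seat between -0.003 and 0.003 m and z of pen in the frame of seat between -0.003 and 0.003 m and angle between the x axis of pen and the x axis of holder, either way round below 0.06 rad and value of joint jaw below 0.05 rad), for 0.2 s.
At the end, for the whole second after the job is handed in: The pen lies at rest in both forks: axis within 3 mm of the seat sideways and in height and within 0.06 rad of the holder's length, jaw closed (below 0.05 rad), cap pointing away from the end stop and within 2.5 mm of fully home, tail within 5 mm of the end stop (all of step 2 and x of pen_tail in the frame of seat between -0.074 and -0.065 m and value of joint cap below 0.0025 m and linear speed of pen below 0.02 m/s); the robot touches nothing.
It fails at once if a bystander is moved by more than 25 mm (distance of any of board, tape, screwdriver, tin, meter, solder_reel from where it was at the start of the episode above 0.025 m).
It also fails if it takes over 50 s, if anything falls off the work surface, if the arm or the gripper's body presses on something with over 40 N, if the wrist force passes 120 N, or if a joint passes its speed limit or range.

## Working session

There is one attempt and no reset: what is moved stays moved. The work goes in short steps, Python scripts to look and compute and a tool call to move; the robot and the scene stay as the last step left them, time stands still between calls to the robot, and variables do not carry over. Pictures are saved under pics/ and viewed, at most 10 in all, crops included, and the job is handed in when it is done.

Besides the shell and the picture viewer there is one more tool, called as name([rows], argument=value, ...), one row to a line, values as JSON. move_arm: Moves the arm, as the interface text tells. Its arguments: {"type":"object","properties":{"moves":{"type":"array"},"grip_force":{"type":"number"}},"required":["moves"]}

```bash
mkdir -p pics; ls
python3 - <<'E'
from plant import *
import cv2
s=get_state();print({k:np.round(v,3) if 0 else v for k,v in s.items()})
for n in("top","scene"):
    im=read_camera(n);cv2.imwrite(f"pics/{n}0.png",im[:,:,::-1]);print(camera_params(n))
print(camera_params("wrist"))
E
```

```text
pics
{'time': 0.0, 'qpos': array([-1.39699800e+00,  2.87228583e-01,  1.57816407e+00, -2.76617162e-06,
        1.27860672e+00, -1.49967825e-01]), 'dq': array([ 0.0002028 , -0.00093712,  0.00193111,  0.00043433, -0.00013842,
        0.00023832]), 'joint_efforts': array([-1.17774894e-04, -4.05980587e+01, -2.92624193e+01, -1.65056822e-04,
        5.67416995e-03,  5.24473638e-07]), 'eef_pos': array([ 0.2146777 , -0.63926235,  0.22991223]), 'tcp_rot': array([ 9.86924746e-01,  1.61177226e-01, -1.56618929e-05, -1.20325915e-03]), 'contact_force': array([0.69413903, 0.14798997, 0.44938433]), 'wrist_torque': array([0.0139798 , 0.0327229 , 0.00701683]), 'finger_force': 0.0, 'opening': 0.9952476034900409}
{'fx': 496.9978205678064, 'fy': 496.9978205678064, 'cx': 313.8683818506356, 'cy': 240.75711335735318, 'rvec': array([ 2.14947182, -2.15094289,  0.14591882]), 'tvec': array([6.37781691e-04, 6.05310765e-01, 1.17393637e+00])}
{'fx': 519.1576554466113, 'fy': 519.1576554466113, 'cx': 321.6836016484078, 'cy': 234.2974265511296, 'rvec': array([ 1.54776479,  2.18452888, -0.7469961 ]), 'tvec': array([ 0.2021888 , -0.41216681,  1.75974959])}
{'fx': 371.64829954431775, 'fy': 371.64829954431775, 'cx': 321.2521193333527, 'cy': 242.26862047493813, 'tool_from_camera': array([[ 1.26382005e-03, -9.59617945e-01, -2.81303755e-01,
         7.18803261e-02],
       [ 9.99998502e-01,  1.54549967e-03, -7.79481443e-04,
        -7.30016887e-05],
       [ 1.18275924e-03, -2.81302349e-01,  9.59618460e-01,
        -1.41211424e-01],
       [ 0.00000000e+00,  0.00000000e+00,  0.00000000e+00,
         1.00000000e+00]])}
```

View pics/top0.png

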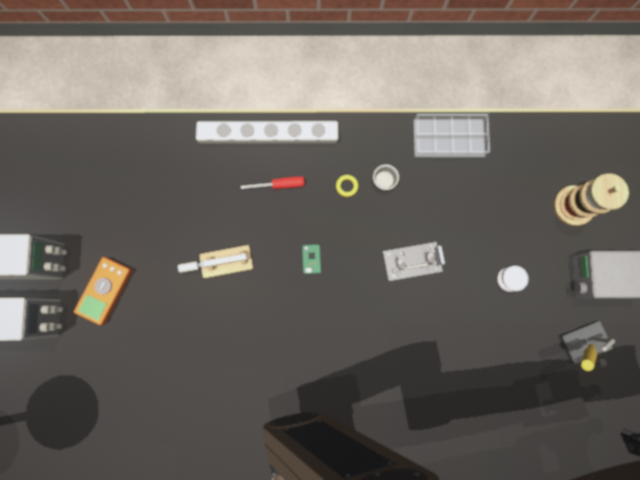

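View pics/scene0.png

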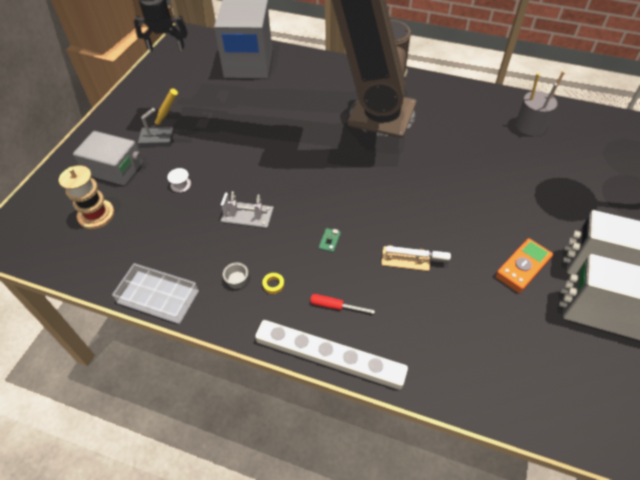

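The top view shows the pen in the rest with its cap at (188,267) and the rest centred at (226,261). The holder is centred at (413,261), with its end stop at about (442,254). The scene view agrees. Next: helpers and coarse poses.

```bash
cat > h.py <<'E'
from plant import *
import numpy as np, cv2
from scipy.spatial.transform import Rotation as R
def ray(n,uv,st=None):
    p=camera_params(n); uv=np.atleast_2d(np.float64(uv)); d=(uv-[p['cx'],p['cy']])/[p['fx'],p['fy']]
    if n!='wrist':
        M=R.from_rotvec(p['rvec']).as_matrix()
        return -M.T@p['tvec'], np.c_[d,np.ones(len(d))]@M
    th=np.linalg.norm(d,axis=1)[:,None]; v=np.c_[d/np.maximum(th,1e-9)*np.sin(th),np.cos(th)]
    T=p['tool_from_camera']; W=R.from_quat(st['tcp_rot']).as_matrix()
    return W@T[:3,3]+st['eef_pos'], v@T[:3,:3].T@W.T
def plane(n,uv,z,st=None):
    o,d=ray(n,uv,st); return o+d*((z-o[2])/d[:,2:])
def proj(n,X,st=None):
    p=camera_params(n); X=np.atleast_2d(np.float64(X))
    if n!='wrist':
        c=X@R.from_rotvec(p['rvec']).as_matrix().T+p['tvec']; return c[:,:2]/c[:,2:]*p['fx']+[p['cx'],p['cy']]
    T=p['tool_from_camera']; W=R.from_quat(st['tcp_rot']).as_matrix()
    c=((X-st['eef_pos'])@W-T[:3,3])@T[:3,:3]; r=np.linalg.norm(c[:,:2],axis=1)
    return c[:,:2]*(np.arctan2(r,c[:,2])/r)[:,None]*p['fx']+[p['cx'],p['cy']]
def snap(name):
    s=get_state(); im=read_camera('wrist'); cv2.imwrite(f'pics/{name}.png',im[:,:,::-1]); np.savez(f'{name}.npz',eef_pos=s['eef_pos'],tcp_rot=s['tcp_rot']); return s
E
python3 - <<'E'
from h import *
im=cv2.imread('pics/top0.png'); hsv=cv2.cvtColor(im,cv2.COLOR_BGR2HSV)
def comp(roi,lo,hi,z):
    x0,y0,x1,y1=roi; m=cv2.inRange(hsv[y0:y1,x0:x1],lo,hi)
    c=max(cv2.findContours(m,0,1)[0],key=cv2.contourArea); b=cv2.boxPoints(cv2.minAreaRect(c))+[x0,y0]
    P=plane('top',b,z)[:,:2]; e=[P[1]-P[0],P[2]-P[1]]; e=max(e,key=np.linalg.norm)
    print(roi,np.round(P.mean(0),4),np.round(np.linalg.norm(P[1]-P[0]),3),np.round(np.linalg.norm(P[2]-P[1]),3),'yaw',np.degrees(np.arctan2(e[1],e[0])))
comp((170,240,262,285),(10,60,90),(30,255,255),.008)   # rest wood
comp((170,240,262,285),(0,0,185),(180,50,255),.036)  # pen
comp((375,235,455,290),(0,0,95),(180,60,255),.010)  # holder
comp((295,240,330,280),(40,60,40),(90,255,255),.010)
print(plane('top',[[188,267],[226,261],[413,261],[442,254]],.04))
E
```

```text
(170, 240, 262, 285) [0.5587 0.2199] 0.131 0.066 yaw -79.29984540447198
(170, 240, 262, 285) [0.5589 0.2225] 0.114 0.018 yaw -79.94134169621047
(375, 235, 455, 290) [ 0.5596 -0.2502] 0.154 0.083 yaw -79.99713868514213
(295, 240, 330, 280) [0.565  0.0062] 0.043 0.068 yaw 179.86878405838021
[[ 0.5413333   0.30627406  0.04      ]
 [ 0.55590981  0.21421483  0.04      ]
 [ 0.5555848  -0.24103223  0.04      ]
 [ 0.57266833 -0.31221062  0.04      ]]
```

```bash
cat >> h.py <<'E'
def plan(pos,yaw,n,s=None):
    """print round tool-frame rows to go from the present pose to pos, tool down, x heading yaw(deg)"""
    s=s or get_state(); p=np.array(s['eef_pos']); Rm=R.from_quat(s['tcp_rot']); c,sn=np.cos(np.radians(yaw)),np.sin(np.radians(yaw))
    G=R.from_matrix(np.array([[c,sn,0],[sn,-c,0],[0,0,-1]])); pos=np.array(pos,float)
    out=[]
    for k in range(n):
        d=np.round(Rm.inv().apply((pos-p)/(n-k)),4 if n<=10 else 3); w=np.round((Rm.inv()*G).as_rotvec()/(n-k),3)
        out.append([d.tolist(),w.tolist()]); p=p+Rm.apply(d); Rm=Rm*R.from_rotvec(w)
    for o in out: print(o)
E
python3 -c "
from h import *
plan([.557,-.24,.25],100,20)"
```

```text
[[0.023, -0.013, -0.001], [-0.0, -0.0, -0.071]]
[[0.023, -0.012, -0.001], [-0.0, -0.0, -0.071]]
[[0.024, -0.01, -0.001], [-0.0, -0.0, -0.071]]
[[0.025, -0.008, -0.001], [-0.0, -0.0, -0.071]]
[[0.025, -0.007, -0.001], [-0.0, -0.0, -0.071]]
[[0.026, -0.005, -0.001], [-0.0, -0.0, -0.071]]
[[0.026, -0.003, -0.001], [-0.0, -0.0, -0.071]]
[[0.026, -0.001, -0.001], [-0.0, -0.0, -0.071]]
[[0.026, 0.001, -0.001], [-0.0, -0.0, -0.071]]
[[0.026, 0.003, -0.001], [-0.0, -0.0, -0.071]]
[[0.026, 0.004, -0.001], [-0.0, -0.0, -0.071]]
[[0.026, 0.006, -0.001], [-0.0, -0.0, -0.071]]
[[0.025, 0.008, -0.001], [-0.0, -0.0, -0.071]]
[[0.025, 0.01, -0.001], [-0.0, -0.0, -0.071]]
[[0.024, 0.012, -0.001], [-0.0, -0.0, -0.071]]
[[0.023, 0.013, -0.001], [-0.0, -0.0, -0.071]]
[[0.022, 0.015, -0.001], [-0.0, -0.001, -0.071]]
[[0.02, 0.016, -0.001], [-0.0, -0.0, -0.072]]
[[0.019, 0.018, -0.001], [-0.0, -0.001, -0.071]]
[[0.018, 0.019, -0.0], [-0.0, -0.0, -0.072]]
```

move_arm([
  [1,[0.023,-0.013,-0.001],[0,0,-0.071]],
  [1,[0.023,-0.012,-0.001],[0,0,-0.071]],
  [1,[0.024,-0.01,-0.001],[0,0,-0.071]],
  [1,[0.025,-0.008,-0.001],[0,0,-0.071]],
  [1,[0.025,-0.007,-0.001],[0,0,-0.071]],
  [1,[0.026,-0.005,-0.001],[0,0,-0.071]],
  [1,[0.026,-0.003,-0.001],[0,0,-0.071]],
  [1,[0.026,-0.001,-0.001],[0,0,-0.071]],
  [1,[0.026,0.001,-0.001],[0,0,-0.071]],
  [1,[0.026,0.003,-0.001],[0,0,-0.071]],
])

```text
time: 0.93
eef_pos: [0.3859, -0.4405, 0.2407]
tcp_rot: [0.869, 0.496, -0.0, -0.001]
contact_force: [1.0, 0.3, 1.3]
opening: 0.999
finger_force: 0.0
```

move_arm([
  [1,[0.026,0.004,-0.001],[0,0,-0.071]],
  [1,[0.026,0.006,-0.001],[0,0,-0.071]],
  [1,[0.025,0.008,-0.001],[0,0,-0.071]],
  [1,[0.025,0.01,-0.001],[0,0,-0.071]],
  [1,[0.024,0.012,-0.001],[0,0,-0.071]],
  [1,[0.023,0.013,-0.001],[0,0,-0.071]],
  [1,[0.022,0.015,-0.001],[0,-0.001,-0.071]],
  [1,[0.02,0.016,-0.001],[0,0,-0.072]],
  [1,[0.019,0.018,-0.001],[0,-0.001,-0.071]],
  [1,[0.018,0.019,0],[0,0,-0.072]],
])

```text
time: 1.77
eef_pos: [0.5573, -0.2399, 0.2499]
tcp_rot: [0.641, 0.767, -0.001, 0.0]
contact_force: [0.7, -0.2, 0.3]
opening: 0.997
finger_force: 0.0
```

```bash
python3 -c "
from h import *
s=snap('w_hold');print(s['time'],s['eef_pos'],s['tcp_rot'],s['qpos'],s['dq'].max())
plan([.557,.21,.25],100,12,s)"
```

```text
1.7667 [ 0.5573451  -0.23985017  0.24989009] [ 6.41237589e-01  7.67341861e-01 -8.39253838e-04  3.44170448e-04] [-0.57272741  0.12368606  1.73209997 -0.00182429  1.28533054 -0.75078973] 0.5222889832724927
[[0.037, 0.007, -0.0], [-0.0, 0.0, 0.0]]
[[0.037, 0.007, -0.0], [-0.0, 0.0, 0.0]]
[[0.037, 0.007, -0.0], [-0.0, 0.0, 0.0]]
[[0.037, 0.007, -0.0], [-0.0, 0.0, 0.0]]
[[0.037, 0.006, -0.0], [-0.0, 0.0, 0.001]]
[[0.037, 0.006, -0.0], [-0.0, 0.0, 0.0]]
[[0.037, 0.007, -0.0], [-0.0, 0.0, 0.001]]
[[0.037, 0.006, -0.0], [-0.0, 0.0, 0.0]]
[[0.037, 0.007, -0.0], [-0.0, 0.0, 0.001]]
[[0.037, 0.006, -0.0], [-0.0, 0.001, 0.0]]
[[0.036, 0.007, -0.0], [-0.0, 0.0, 0.001]]
[[0.037, 0.006, -0.001], [-0.001, 0.001, 0.0]]
```

View pics/w_hold.png

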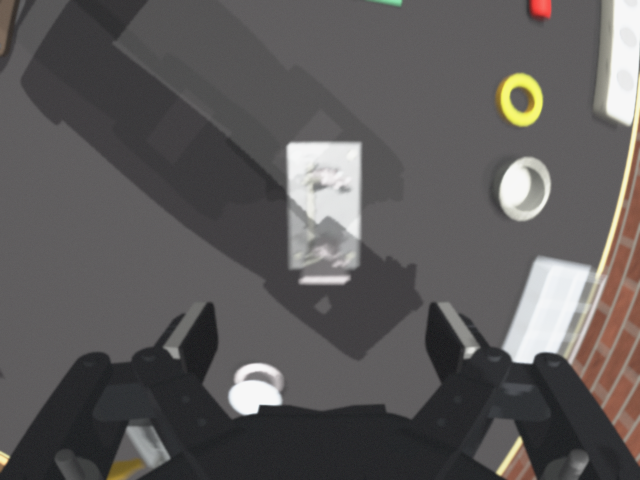

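The wrist picture shows the holder upright at columns 287–362 and rows 142–285, with the stop at row 280. The arm was still settling, so it is blurred. I'll retake it still and enlarge it.

```bash
python3 -c "
from h import *
s=snap('w_hold2');print(s['time'],s['eef_pos'],np.abs(s['dq']).max())
im=cv2.imread('pics/w_hold2.png')[125:305,230:420];cv2.imwrite('pics/w_hold2c.png',cv2.resize(im,None,fx=3.2,fy=3.2,interpolation=cv2.INTER_CUBIC))"
```

```text
1.8167 [ 0.55963695 -0.23635535  0.24979615] 0.06306027439835184
```

View pics/w_hold2c.png

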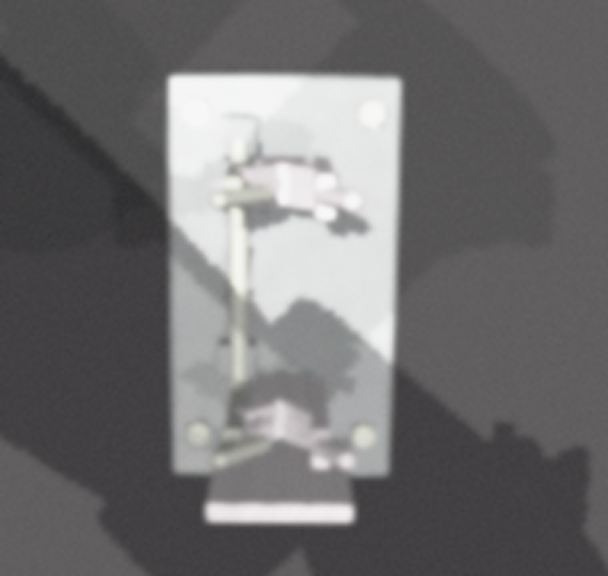

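The close-up shows these features in crop pixels:
- Base plate corners: (168,76), (402,78), (388,474) and (172,474).
- Stop top: columns 205–355, rows 503–522.
- Hinge shaft: on the left at column 240, which is holder +y.

I'll fit the holder pose from these and then go on to the rest.

```bash
cat > fit.py <<'E'
from h import *
s=dict(np.load('w_hold2.npz'))
f=lambda a:np.array(a)/3.2+[230,125]
P=plane('wrist',f([[168,76],[402,78],[388,474],[172,474]]),.010,s)[:,:2]
S=plane('wrist',f([[205,503],[355,503],[205,522],[355,522]]),.064,s)[:,:2]
L=np.array([[54,37.5],[54,-37.5],[-82,-37.5],[-82,37.5],[-70,22],[-70,-22],[-76,22],[-76,-22]])/1e3
Q=np.vstack([P,S]);
def fit(L,Q):
    a,b=L-L.mean(0),Q-Q.mean(0); th=np.arctan2((a[:,0]*b[:,1]-a[:,1]*b[:,0]).sum(),(a*b).sum())
    M=np.array([[np.cos(th),-np.sin(th)],[np.sin(th),np.cos(th)]]); o=Q.mean(0)-M@L.mean(0)
    return o,np.degrees(th),((Q-o)@M-L)*1e3
for l,q in((L,Q),(L[:4],P),(L[4:],S)):
    o,t,e=fit(l,q);print(o.round(4),t.round(2));print(e.round(1).tolist())
E
python3 fit.py
```

```text
[ 0.5565 -0.2304] 99.99
[[-1.1, -0.5], [-1.0, 0.1], [1.1, 0.6], [0.3, -0.1], [0.0, 0.3], [0.5, -0.3], [-0.1, 0.4], [0.3, -0.5]]
[ 0.5565 -0.2306] 99.92
[[-1.0, -0.4], [-0.8, 0.1], [1.3, 0.5], [0.4, -0.2]]
[ 0.5557 -0.2304] 100.59
[[0.1, 0.3], [0.1, -0.3], [-0.1, 0.5], [-0.1, -0.4]]
```

move_arm([
  [1,[0.037,0.006,0],[0,0,0]],
  [1,[0.037,0.006,0],[0,0,0]],
  [1,[0.037,0.006,0],[0,0,0]],
  [1,[0.037,0.006,0],[0,0,0]],
  [1,[0.037,0.006,0],[0,0,0]],
  [1,[0.037,0.006,0],[0,0,0]],
  [1,[0.037,0.006,0],[0,0,0]],
  [1,[0.037,0.006,0],[0,0,0]],
  [1,[0.037,0.006,0],[0,0,0]],
  [1,[0.037,0.006,0],[0,0,0]],
])

```text
time: 2.7
eef_pos: [0.5508, 0.1347, 0.2492]
tcp_rot: [0.643, 0.766, -0.001, 0.001]
contact_force: [1.4, 0.6, -0.3]
opening: 1.002
finger_force: 0.0
```

move_arm([
  [1,[0.037,0.006,0],[0,0,0]],
  [1,[0.037,0.006,0],[0,0,0]],
  [1,[0,0,0],[0,0,0]],
  [1,[0,0,0],[0,0,0]],
  [1,[0,0,0],[0,0,0]],
  [1,[0,0,0],[0,0,0]],
  [1,[0,0,0],[0,0,0]],
  [1,[0,0,0],[0,0,0]],
  [1,[0,0,0],[0,0,0]],
  [1,[0,0,0],[0,0,0]],
])

```text
time: 3.53
eef_pos: [0.5506, 0.208, 0.2495]
tcp_rot: [0.643, 0.766, -0.001, 0.001]
contact_force: [-0.1, 1.2, -0.4]
opening: 0.997
finger_force: 0.0
```

```bash
python3 -c "
from h import *
s=snap('w_rest');print(s['time'],s['eef_pos'],s['tcp_rot'],np.abs(s['dq']).max())
im=cv2.imread('pics/w_rest.png')[80:320,220:440];cv2.imwrite('pics/w_restc.png',cv2.resize(im,None,fx=2.5,fy=2.5,interpolation=cv2.INTER_CUBIC))"
```

```text
3.5333 [0.55058451 0.20799399 0.24945835] [ 6.43067589e-01  7.65808793e-01 -7.02069346e-04  6.89923391e-04] 0.008132768391241229
```

View pics/w_restc.png

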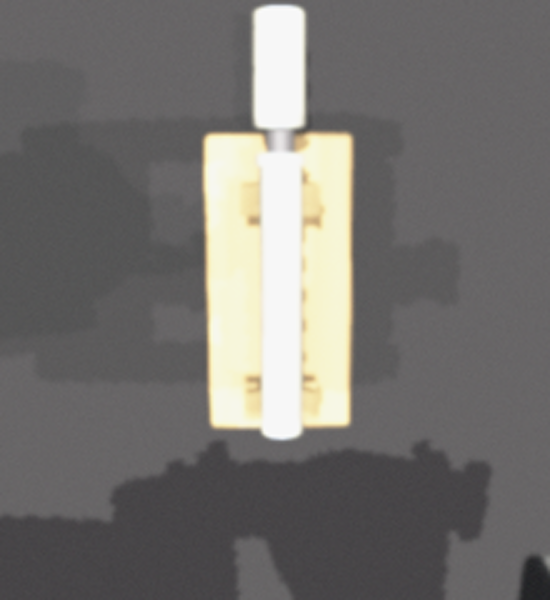

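The picture shows the pen along crop column 281, with these rows:
- Tail: row 438.
- Barrel collar end: row 151.
- Cap: rows 128 down to 6.

The pen is clear and the view is sharp.

```bash
python3 -c "
from h import *
s=dict(np.load('w_rest.npz'))
g=lambda a:np.array(a)/2.5+[220,80]
P=plane('wrist',g([[281.5,438],[280.5,151],[280,128],[279,5]]),.038,s)
print(P.round(4)); d=np.linalg.norm(P-P[0],axis=1); print(d)
B=plane('wrist',g([[204,133],[352,133],[350,427],[210,428]]),.008,s);print(B.round(4),B.mean(0))
# axis by mask edges
im=cv2.imread('pics/w_rest.png'); m=(im.min(2)>215)
for r in (150,175,200,225,245):
    c=np.where(m[r,300:360])[0]+300; print(r,c.min(),c.max(),plane('wrist',[[(c.min()+c.max())/2,r]],.036,s)[0].round(4))
v=P[1]-P[0];print('yaw',np.degrees(np.arctan2(v[1],v[0])),'origin',(P[0]+v/np.linalg.norm(v)*.07).round(4))
"
```

```text
[[0.5701 0.1654 0.038 ]
 [0.5494 0.2765 0.038 ]
 [0.5476 0.285  0.038 ]
 [0.539  0.3313 0.038 ]]
[0.         0.11302202 0.12175243 0.16878919]
[[0.5184 0.2782 0.008 ]
 [0.5777 0.289  0.008 ]
 [0.6012 0.1658 0.008 ]
 [0.5415 0.1548 0.008 ]] [0.55971503 0.22196196 0.008     ]
150 303 347 [0.5444 0.2662 0.036 ]
175 306 339 [0.5462 0.2422 0.036 ]
200 305 339 [0.55   0.2182 0.036 ]
225 306 339 [0.5548 0.1937 0.036 ]
245 306 357 [0.5673 0.1751 0.036 ]
yaw 100.58246936545177 origin [0.5573 0.2342 0.038 ]
```

```bash
python3 -c "
from h import *
s=dict(np.load('w_rest.npz'))
im=cv2.imread('pics/w_rest.png').astype(int); print(im[200,310],im[200,332],im[100,332])
m=(im.min(2)>215)&(im[:,:,2]-im[:,:,0]<12)
Q=[]
for r in list(range(90,125,8))+list(range(148,250,8)):
    c=np.where(m[r,315:350])[0]+315; q=plane('wrist',[[(c.min()+c.max())/2,r]],.038,s)[0]; Q.append(q); print(r,c.min(),c.max(),q.round(4))
Q=np.array(Q);k=np.polyfit(Q[:,1],Q[:,0],1);print(k,'yaw',90-np.degrees(np.arctan(k[0])))
T=plane('wrist',np.array([[281.5,438],[280.5,151]])/2.5+[220,80],.042,s)
mid=T.mean(0)[:2]; u=np.array([np.cos(np.radians(100)),np.sin(np.radians(100))])
o=mid+.015*u; print('len',np.linalg.norm(T[1]-T[0]),'origin',o,'xline',np.polyval(k,o[1]))
"
```

```text
[217 246 247] [247 247 247] [247 247 247]
90 322 340 [0.5398 0.3236 0.038 ]
98 322 340 [0.5412 0.316  0.038 ]
106 322 340 [0.5425 0.3085 0.038 ]
114 322 340 [0.5438 0.301  0.038 ]
122 322 340 [0.5452 0.2935 0.038 ]
148 325 339 [0.5505 0.2694 0.038 ]
156 325 339 [0.5518 0.2619 0.038 ]
164 325 339 [0.5532 0.2544 0.038 ]
172 325 339 [0.5545 0.2468 0.038 ]
180 325 339 [0.5559 0.2393 0.038 ]
188 325 339 [0.5573 0.2317 0.038 ]
196 325 339 [0.5587 0.224  0.038 ]
204 325 339 [0.5601 0.2164 0.038 ]
212 326 339 [0.562  0.2087 0.038 ]
220 325 339 [0.563  0.2008 0.038 ]
228 325 339 [0.5644 0.1929 0.038 ]
236 326 339 [0.5664 0.185  0.038 ]
244 326 339 [0.5679 0.1769 0.038 ]
[-0.19142012  0.60167139] yaw 100.83647869167893
len 0.11173960449526872 origin [0.55689671 0.23637388] xline 0.556424674647325
```

```bash
python3 -c "
from h import *
plan([.5595,.2208,.018],100.6,9)"
```

```text
[[0.0013, 0.0012, 0.0257], [-0.0, 0.0, -0.001]]
[[0.0012, 0.0012, 0.0257], [-0.0, 0.0, -0.001]]
[[0.0013, 0.0012, 0.0257], [-0.0, 0.0, -0.001]]
[[0.0012, 0.0012, 0.0257], [-0.0, 0.0, -0.001]]
[[0.0013, 0.0013, 0.0257], [-0.0, 0.0, -0.001]]
[[0.0012, 0.0012, 0.0257], [-0.0, 0.0, -0.001]]
[[0.0013, 0.0013, 0.0257], [-0.0, 0.001, -0.002]]
[[0.0012, 0.0013, 0.0258], [-0.0, 0.0, -0.001]]
[[0.0012, 0.0012, 0.0257], [-0.0, 0.001, -0.002]]
```

move_arm([
  [1,[0.0025,0.0025,0.026],[0,0,-0.003]],
  [1,[0.0025,0.0025,0.026],[0,0,-0.003]],
  [1,[0.0025,0.0025,0.026],[0,0.001,-0.003]],
  [1,[0.0025,0.0025,0.026],[0,0.001,-0.002]],
  [1,[0.001,0.001,0.026],[0,0,0]],
  [1,[0,0,0.026],[0,0,0]],
  [1,[0,0,0.026],[0,0,0]],
  [1,[0,0,0.025],[0,0,0]],
  [1,[0,0,0.0245],[0,0,0]],
  [1,[0,0,0],[0,0,0]],
])

```text
time: 4.42
eef_pos: [0.5549, 0.2202, 0.0122]
tcp_rot: [0.638, 0.77, -0.004, -0.003]
contact_force: [-0.4, 0.2, -0.2]
opening: 1.001
finger_force: 0.0
```

move_arm([
  [0,[0,0,0],[0,0,0]],
  [0,[0,0,0],[0,0,0]],
  [0,[0,0,0],[0,0,0]],
  [0,[0,0,0],[0,0,0]],
  [0,[0,0,0],[0,0,0]],
  [0,[0,0,0],[0,0,0]],
  [0,[0,0,0],[0,0,0]],
  [0,[0,0,0],[0,0,0]],
  [0,[0,0,0],[0,0,0]],
  [0,[0,0,0],[0,0,0]],
], grip_force=70)

```text
time: 5.25
eef_pos: [0.5589, 0.2213, 0.0194]
tcp_rot: [0.638, 0.77, -0.001, -0.001]
contact_force: [-5.3, -1.5, 6.3]
opening: 0.163
finger_force: 68.1
```

```bash
python3 -c "
from h import *
s=get_state();s['eef_pos']=s['eef_pos']+[0,0,.12];print(s['tcp_rot'])
plan([.5583,-.2406,.14],100.0,14,s)"
```

```text
[ 6.38296560e-01  7.69790026e-01 -7.30311424e-04 -5.34053728e-04]
[[-0.032, -0.006, -0.0], [-0.0, 0.0, 0.001]]
[[-0.032, -0.006, -0.0], [-0.0, 0.0, 0.001]]
[[-0.032, -0.006, -0.0], [-0.0, 0.0, 0.001]]
[[-0.033, -0.006, -0.0], [-0.0, 0.0, 0.001]]
[[-0.033, -0.006, -0.0], [-0.0, 0.0, 0.001]]
[[-0.032, -0.006, -0.0], [-0.0, 0.0, 0.001]]
[[-0.033, -0.006, -0.0], [-0.0, 0.0, 0.001]]
[[-0.032, -0.006, -0.0], [-0.0, 0.0, 0.001]]
[[-0.033, -0.006, -0.0], [-0.0, 0.0, 0.001]]
[[-0.032, -0.006, -0.0], [-0.0, 0.0, 0.001]]
[[-0.033, -0.006, -0.0], [-0.0, 0.0, 0.0]]
[[-0.032, -0.006, -0.0], [-0.001, 0.0, 0.001]]
[[-0.033, -0.006, -0.0], [-0.0, 0.0, 0.0]]
[[-0.032, -0.005, -0.0], [-0.001, 0.0, 0.001]]
```

move_arm([
  [0,[0,0,-0.005],[0,0,0]],
  [0,[0,0,-0.01],[0,0,0]],
  [0,[0,0,-0.015],[0,0,0]],
  [0,[0,0,-0.02],[0,0,0]],
  [0,[0,0,-0.02],[0,0,0]],
  [0,[0,0,-0.02],[0,0,0]],
  [0,[0,0,-0.02],[0,0,0]],
  [0,[0,0,-0.01],[0,0,0]],
  [0,[0,0,0],[0,0,0]],
  [0,[0,0,0],[0,0,0]],
])

```text
time: 6.08
eef_pos: [0.5595, 0.2214, 0.1384]
tcp_rot: [0.638, 0.77, 0.0, 0.0]
contact_force: [-0.7, 0.2, -1.2]
opening: 0.16
finger_force: 68.3
```

move_arm([
  [0,[-0.02,-0.004,0],[0,0,0.001]],
  [0,[-0.03,-0.006,0],[0,0,0.001]],
  [0,[-0.036,-0.0065,0],[0,0,0.001]],
  [0,[-0.036,-0.0065,0],[0,0,0.001]],
  [0,[-0.036,-0.0065,0],[0,0,0.001]],
  [0,[-0.036,-0.0065,0],[0,0,0.001]],
  [0,[-0.036,-0.0065,0],[0,0,0.001]],
  [0,[-0.036,-0.0065,0],[0,0,0.001]],
  [0,[-0.036,-0.0065,0],[0,0,0.001]],
  [0,[-0.036,-0.0065,0],[0,0,0.001]],
])

```text
time: 6.92
eef_pos: [0.5577, -0.1237, 0.1357]
tcp_rot: [0.642, 0.766, -0.001, -0.002]
contact_force: [0.6, 0.4, -0.3]
opening: 0.158
finger_force: 68.3
```

move_arm([
  [0,[-0.036,-0.0065,0],[0,0,0]],
  [0,[-0.036,-0.0065,0],[0,0,0]],
  [0,[-0.03,-0.005,0],[0,0,0]],
  [0,[-0.014,-0.003,0],[0,0,0]],
  [0,[0,0,0],[0,0,0]],
  [0,[0,0,0],[0,0,0]],
  [0,[0,0,0],[0,0,0]],
  [0,[0,0,0],[0,0,0]],
  [0,[0,0,0],[0,0,0]],
  [0,[0,0,0],[0,0,0]],
])

```text
time: 7.75
eef_pos: [0.559, -0.239, 0.1379]
tcp_rot: [0.642, 0.767, -0.0, -0.0]
contact_force: [-0.7, -0.7, -0.4]
opening: 0.162
finger_force: 68.3
```

```bash
python3 -c "
from h import *
s=snap('w_held');print(s['time'],s['eef_pos'],s['tcp_rot'],np.abs(s['dq']).max())
cv2.imwrite('pics/w_heldc.png',cv2.resize(cv2.imread('pics/w_held.png')[0:480,200:450],None,fx=1.25,fy=1.25))"
```

```text
7.75 [ 0.55896982 -0.23896343  0.13785389] [ 6.41586862e-01  7.67050355e-01 -8.07296578e-05 -2.13266025e-04] 0.005209434438775256
```

View pics/w_heldc.png

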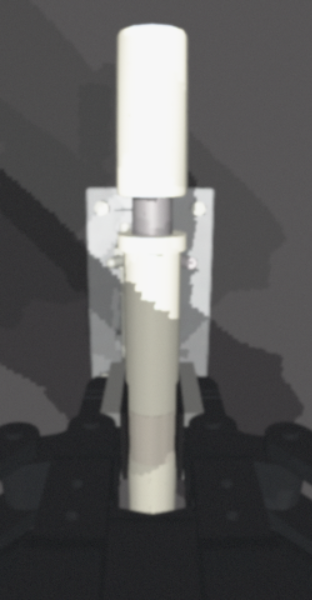

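The pen is held straight along crop column 153. The collar's outer edge is at row 233, the cap's inner edge at row 196 and its end at row 28. The holder shows centred below it. I'll compute the in-hand offset and the descent.

```bash
python3 -c "
from h import *
s=dict(np.load('w_held.npz'))
W=R.from_quat(s['tcp_rot'])
f=lambda a:np.array(a)/1.25+[200,0]
zt=s['eef_pos'][2]+.019
for z in (0,.006,.0095):
    P=plane('wrist',f([[152,28],[152,196],[152.5,233],[153,250],[153,400]]),zt+z,s); t=W.inv().apply(P-s['eef_pos'])*1e3; print(z,t[:,:2].round(1).tolist())
o=np.array([.5565,-.2304]);u=np.array([np.cos(np.radians(100)),np.sin(np.radians(100))]);v=np.array([-u[1],u[0]])
d=s['eef_pos'][:2]-o;print('TCP in holder',d@u,d@v)
B=plane('wrist',f([[87,188],[214,188]]),.01,s);
for b in B[:,:2]:print('plate corner in holder',((b-o)@u).round(4),((b-o)@v).round(4))
"
```

```text
0 [[110.6, 0.2], [65.2, 0.3], [55.4, 0.4], [50.8, 0.6], [6.1, 0.7]]
0.006 [[108.7, 0.2], [65.5, 0.3], [56.2, 0.4], [51.8, 0.5], [9.3, 0.6]]
0.0095 [[107.6, 0.2], [65.7, 0.3], [56.6, 0.4], [52.4, 0.5], [11.2, 0.6]]
TCP in holder -0.008862213953154084 -0.0009452707851902284
plate corner in holder 0.0532 0.0362
plate corner in holder 0.0534 -0.0371
```

move_arm([
  [0,[-0.0015,-0.0005,0],[0,0,0]],
  [0,[-0.0015,0,0.01],[0,0,0]],
  [0,[0,0,0.017],[0,0,0]],
  [0,[0,0,0.02],[0,0,0]],
  [0,[0,0,0.015],[0,0,0]],
  [0,[0,0,0.008],[0,0,0]],
  [0,[0,0,0.007],[0,0,0]],
  [0,[0,0,0.007],[0,0,0]],
  [0,[0,0,0.007],[0,0,0]],
  [0,[0,0,0.006],[0,0,0]],
])

```text
time: 8.63
eef_pos: [0.5601, -0.2445, 0.0453]
tcp_rot: [0.642, 0.767, -0.001, 0.0]
contact_force: [-6.8, 0.9, 10.6]
opening: 0.158
finger_force: 69.3
```

```bash
python3 -c "
from h import *
s=get_state();print(s['eef_pos'],s['contact_force'],s['wrist_torque'],s['tcp_rot'])"
```

```text
[ 0.56006158 -0.24445364  0.04533107] [-6.83878562  0.93878712 10.56518489] [ 0.12648456  0.96562317 -0.07479591] [ 6.42089075e-01  7.66629658e-01 -6.54201259e-04  3.99072776e-04]
```

move_arm([
  [0,[0,-0.001,0.002],[0,0,0]],
  [0,[0,0,0.003],[0,0,0]],
  [0,[0,0,0.003],[0,0,0]],
  [0,[0,0,0],[0,0,0]],
  [0,[0,0,0],[0,0,0]],
  [0,[0,0,0],[0,0,0]],
  [0,[0,0,0],[0,0,0]],
  [0,[0,0,0],[0,0,0]],
  [0,[0,0,0],[0,0,0]],
  [0,[0,0,0],[0,0,0]],
])

```text
time: 9.47
eef_pos: [0.5583, -0.244, 0.0334]
tcp_rot: [0.642, 0.766, -0.0, 0.001]
contact_force: [0.7, -1.8, 5.2]
opening: 0.159
finger_force: 68.9
```

```bash
python3 -c "
from h import *
s=get_state();print(s['eef_pos'],s['contact_force'],s['wrist_torque'],s['tcp_rot'])
o=np.array([.5565,-.2304]);u=np.array([np.cos(np.radians(100)),np.sin(np.radians(100))]);v=np.array([-u[1],u[0]])
d=s['eef_pos'][:2]-o;print('TCP in holder',d@u,d@v)"
```

```text
[ 0.55828927 -0.24396502  0.03335551] [ 0.6655237  -1.84988198  5.17323187] [-0.32145464 -0.07360676 -0.10857946] [ 6.42257666e-01  7.66488479e-01 -1.38247012e-04  6.95040491e-04]
TCP in holder -0.013669644975068453 0.0005934521272655284
```

move_arm([
  [0,[0,0,0.002],[0,0,0]],
  [0,[0,0,0],[0,0,0]],
  [0,[0,0,0],[0,0,0]],
  [0,[0,0,0],[0,0,0]],
  [0.5,[0,0,0],[0,0,0]],
  [0.5,[0,0,0],[0,0,0]],
  [0.5,[0,0,0],[0,0,0]],
  [0.5,[0,0,0],[0,0,0]],
  [0.5,[0,0,0],[0,0,0]],
  [0.5,[0,0,0],[0,0,0]],
])

```text
time: 10.3
eef_pos: [0.5573, -0.2431, 0.0301]
tcp_rot: [0.642, 0.767, -0.0, -0.001]
contact_force: [-0.2, 0.4, -0.6]
opening: 0.499
finger_force: 0.0
```

move_arm([
  [0.5,[0,0,-0.01],[0,0,0]],
  [0.5,[0,0,-0.02],[0,0,0]],
  [0.5,[0,0,-0.03],[0,0,0]],
  [0.5,[0,0,-0.03],[0,0,0]],
  [0.5,[0,0,-0.03],[0,0,0]],
  [0.5,[0,0,-0.02],[0,0,0]],
  [0.5,[0,0,0],[0,0,0]],
  [0.5,[0,0,0],[0,0,0]],
  [0.5,[0,0,0],[0,0,0]],
  [0.5,[0,0,0],[0,0,0]],
])

```text
time: 11.13
eef_pos: [0.5568, -0.2428, 0.1688]
tcp_rot: [0.642, 0.766, -0.0, -0.002]
contact_force: [-0.2, 0.3, -0.4]
opening: 0.5
finger_force: 0.0
```

```bash
python3 -c "
from h import *
s=snap('w_seat');print(s['time'],s['eef_pos'],s['tcp_rot'],s['contact_force'],np.abs(s['dq']).max())
cv2.imwrite('pics/w_seatc.png',cv2.resize(cv2.imread('pics/w_seat.png')[0:400,200:450],None,fx=1.5,fy=1.5))"
```

```text
11.1333 [ 0.55678167 -0.24275498  0.16875842] [ 6.42241445e-01  7.66499746e-01 -3.49956784e-04 -1.98595608e-03] [-0.15292451  0.29192315 -0.43387802] 0.008958407779626544
```

View pics/w_seatc.png

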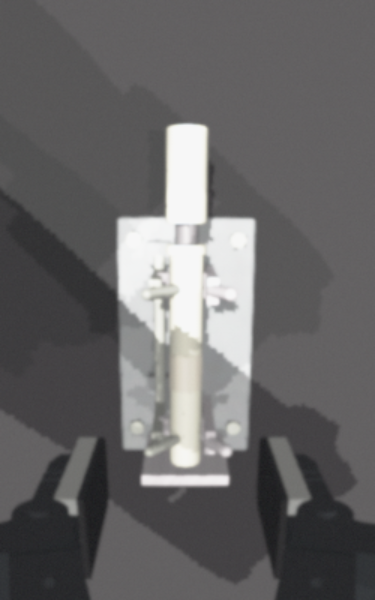

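The pen lies seated under both jaw noses, at crop column 187. The cap end is at (187,125) and the tail is a few mm short of the stop at row 465–475. Next I close the gripper, go beyond the cap and push along −x.

```bash
python3 -c "
from h import *
s=dict(np.load('w_seat.npz'))
o=np.array([.5565,-.2304]);u=np.array([np.cos(np.radians(100)),np.sin(np.radians(100))]);v=np.array([-u[1],u[0]])
for z in(.050,.0595):
    P=plane('wrist',np.array([[187,125],[187,222],[187,245],[186,465]])/1.5+[200,0],z,s)[:,:2]-o; print(z,(P@u).round(4),(P@v).round(4))
d=s['eef_pos'][:2]-o;print(d@u,d@v)
t=o+.124*u; plan([*t,.169],100.0,5,s)
"
```

```text
0.05 [ 0.0974  0.0518  0.0411 -0.0711] [-0.0002 -0.0004 -0.0004 -0.0005]
0.0595 [ 0.096   0.0521  0.0417 -0.0663] [-0.0002 -0.0003 -0.0003 -0.0004]
-0.012216187790847497 0.0018680332156081993
[[0.0272, 0.0004, 0.0], [-0.001, -0.001, 0.0]]
[[0.0273, 0.0004, -0.0], [-0.001, -0.0, 0.0]]
[[0.0272, 0.0004, -0.0], [-0.0, -0.001, 0.0]]
[[0.0273, 0.0004, -0.0], [-0.001, -0.0, 0.001]]
[[0.0272, 0.0004, -0.0001], [-0.0, -0.001, 0.0]]
```

move_arm([
  [0,[0.02,0.0005,0],[-0.001,-0.001,0]],
  [0,[0.03,0.0005,0],[-0.001,-0.001,0]],
  [0,[0.035,0.0005,0],[-0.001,-0.001,0]],
  [0,[0.035,0.0005,0],[0,0,0]],
  [0,[0.016,0,0],[0,0,0]],
  [0,[0,0,0],[0,0,0]],
  [0,[0,0,0.03],[0,0,0]],
  [0,[0,0,0.035],[0,0,0]],
  [0,[0,0,0.035],[0,0,0]],
  [0,[0,0,0.028],[0,0,0]],
])

```text
time: 12.02
eef_pos: [0.5355, -0.1102, 0.0397]
tcp_rot: [0.642, 0.766, -0.001, 0.001]
contact_force: [-0.4, -0.3, 0.4]
opening: -0.001
finger_force: 0.0
```

move_arm([
  [0,[0,0,0],[0,0,0]],
  [0,[0,0,0],[0,0,0]],
  [0,[-0.004,0,0],[0,0,0]],
  [0,[-0.004,0,0],[0,0,0]],
  [0,[-0.004,0,0],[0,0,0]],
  [0,[-0.003,0,0],[0,0,0]],
  [0,[-0.003,0,0],[0,0,0]],
  [0,[-0.003,0,0],[0,0,0]],
  [0,[0,0,0],[0,0,0]],
  [0,[0,0,0],[0,0,0]],
])

```text
time: 12.85
eef_pos: [0.5406, -0.1303, 0.0433]
tcp_rot: [0.642, 0.767, 0.0, 0.003]
contact_force: [0.9, 1.3, 0.1]
opening: 0.002
finger_force: 0.8
```

```bash
cat > st.py <<'E'
from h import *
s=get_state();print(s['time'],s['eef_pos'],s['tcp_rot'],'F',s['contact_force'])
o=np.array([.5565,-.2304]);u=np.array([np.cos(np.radians(100)),np.sin(np.radians(100))]);v=np.array([-u[1],u[0]])
d=s['eef_pos'][:2]-o;print('holder',d@u,d@v,'Fx',s['contact_force'][:2]@u)
E
python3 st.py
```

```text
12.85 [ 0.54055963 -0.13028831  0.04326514] [6.42131645e-01 7.66589973e-01 2.52026184e-04 2.58864288e-03] F [0.91331221 1.29278365 0.14043672]
holder 0.10135878989025178 -0.0016860111255308924 Fx 1.114548364152042
```

move_arm([
  [0,[-0.002,0,0],[0,0,0]],
  [0,[-0.002,0,0],[0,0,0]],
  [0,[-0.002,0,0],[0,0,0]],
  [0,[0,0,0],[0,0,0]],
  [0,[0,0,0],[0,0,0]],
  [0,[0,0,0],[0,0,0]],
  [0,[0,0,0],[0,0,0]],
  [0,[0,0,0],[0,0,0]],
  [0,[0,0,0],[0,0,0]],
  [0,[0,0,0],[0,0,0]],
])

```text
time: 13.68
eef_pos: [0.5413, -0.1358, 0.0428]
tcp_rot: [0.642, 0.766, 0.0, 0.002]
contact_force: [0.7, 3.8, 4.0]
opening: -0.001
finger_force: 2.4
```

```bash
python3 st.py
```

```text
13.6833 [ 0.54126805 -0.13584078  0.04276862] [6.42241815e-01 7.66499503e-01 2.91738375e-04 1.96926779e-03] F [0.71861861 3.82645762 4.02797379]
holder 0.09576765092654485 -0.0014194936359240035 Fx 3.643538323251963
```

move_arm([
  [0,[-0.002,0,0],[0,0,0]],
  [0,[-0.001,0,0],[0,0,0]],
  [0,[0,0,0],[0,0,0]],
  [0,[0,0,0],[0,0,0]],
  [0,[0,0,0],[0,0,0]],
  [0,[0,0,0],[0,0,0]],
  [0,[0,0,0],[0,0,0]],
  [0,[0,0,0],[0,0,0]],
  [0,[0,0,0],[0,0,0]],
  [0,[0,0,0],[0,0,0]],
])

```text
time: 14.52
eef_pos: [0.5413, -0.1366, 0.0426]
tcp_rot: [0.643, 0.766, 0.001, -0.0]
contact_force: [1.1, 12.1, 5.7]
opening: 0.001
finger_force: 5.5
```

```bash
python3 st.py
```

```text
14.5167 [ 0.54130027 -0.13661615  0.0425826 ] [ 6.42541939e-01  7.66249245e-01  1.39512714e-03 -7.40941342e-05] F [ 1.0878999  12.05753315  5.72077706]
holder 0.09499846642988974 -0.0013165828567773558 Fx 11.685440289707422
```

move_arm([
  [0,[-0.0015,0,0],[0,0,0]],
  [0,[0,0,0],[0,0,0]],
  [0,[0,0,0],[0,0,0]],
  [0,[0,0,0],[0,0,0]],
  [0,[0.01,0,0],[0,0,0]],
  [0,[0.02,0,0],[0,0,0]],
  [0,[0.01,0,0],[0,0,0]],
  [0,[0,0,0],[0,0,0]],
  [0,[0,0,0],[0,0,0]],
  [0,[0,0,0],[0,0,0]],
])

```text
time: 15.35
eef_pos: [0.5351, -0.102, 0.0425]
tcp_rot: [0.642, 0.767, -0.0, 0.002]
contact_force: [-0.1, 0.4, 0.4]
opening: 0.001
finger_force: 0.0
```

move_arm([
  [0,[0,0,-0.03],[0,0,0]],
  [0,[0,0,-0.04],[0,0,0]],
  [0,[0,0,-0.04],[0,0,0]],
  [0,[-0.02,0,-0.02],[0,0,0]],
  [0,[-0.04,0,0],[0,0,0]],
  [0,[-0.04,0,0],[0,0,0]],
  [0,[-0.02,0,0],[0,0,0]],
  [0,[0,0,0],[0,0,0]],
  [0,[0,0,0],[0,0,0]],
  [0,[0,0,0],[0,0,0]],
])

```text
time: 16.18
eef_pos: [0.5551, -0.219, 0.1725]
tcp_rot: [0.642, 0.766, 0.0, 0.001]
contact_force: [-0.3, 1.0, 0.2]
opening: 0.0
finger_force: 0.0
```

```bash
python3 st.py; python3 -c "
from h import *
s=snap('w_end')
cv2.imwrite('pics/w_endc.png',cv2.resize(cv2.imread('pics/w_end.png')[60:360,200:450],None,fx=2,fy=2,interpolation=cv2.INTER_CUBIC))"
```

```text
16.1833 [ 0.55512156 -0.21899248  0.17245769] [6.42495534e-01 7.66288057e-01 1.62178595e-05 1.45007826e-03] F [-0.2686965   0.95571621  0.23135103]
holder 0.011473579603407658 -0.0006233950347697261 Fx 0.9878553891651501
```

View pics/w_endc.png

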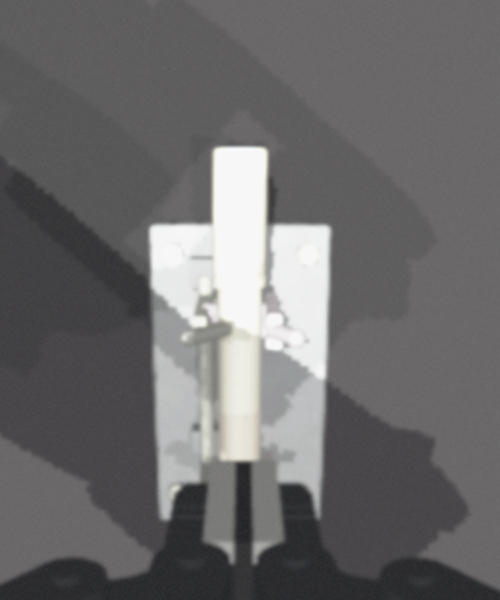

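The neck is no longer visible: the cap meets the collar at about row 290. The cap end is at (240,147), and the jaw nose lies over the barrel at (215,330). I'll check the cap-end position, then hand in.

```bash
python3 -c "
from h import *
s=dict(np.load('w_end.npz'))
o=np.array([.5565,-.2304]);u=np.array([np.cos(np.radians(100)),np.sin(np.radians(100))]);v=np.array([-u[1],u[0]])
P=plane('wrist',np.array([[240,147],[240,360]])/2+[200,60],.0565,s)[:,:2]-o;x=(P@u)[0];print(x,P@v)
if .082<x<.0895: print(sign_off())"
```

```text
0.08509076018812158 [-0.00024249 -0.00034754]
the job is handed in; nothing more can be done
None
```

The job is handed in at about 16 s: the pen is seated under the closed jaw, its cap is pressed home, and its tail is against the end stop (the last picture puts the cap end at 85.1 mm, 85 expected); nothing else on the bench was touched, and the verdict was not shown to me.

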